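Clear the sill, shut the controller box hatch and lock its wing latch

TASK

Close up the blue controller box: first sweep the orange acrylic offcut off its front sill so that it drops into the black scrap tray in front (not into the box), then swing the grey hatch fully shut without slamming it, and last turn the wing knob clockwise (seen from above) as far as it goes, so that its red end points straight at the front edge and the hidden tongue sits behind the frame. Leave the other things on the bench where they are.

Things in the scene. Friction and masses are not known exactly. Their poses are not given: they have to be found in the camera images.
- box: Blue box fixed to the bench, open on top, 160 (x) x 220 (y) x 100 mm high; origin at the centre of its underside; -x is the front (tray side), +x the hinge side. A flat frame 6 mm thick runs round the top, upper face at 100 mm: 20 mm wide at the front (x = -80 to -60 mm) and sides, 16 mm at the back; opening 124 x 184 mm. Inside only low parts, under 40 mm.
- frame_edge (a point): Middle of the front frame edge (the sill): centre of its 20 mm width, on its upper face. Axes as the box.
- hatch (a joint): Angle of the grey hatch (rad): 0 = shut flat on the frame, 1.57 = upright, 1.9 = limit, leaning back. Starts at 1.45 to 1.85. The hinge is stiff: it stays where it is left and takes up to about 7 N near its free edge to move. No handle: push it from behind (box +x side) to the front, then down.
- hatch_hinge (a point): Middle of the hinge line, 78 mm behind the box's centre, 100 mm above the bench; it runs along the box's y. The hatch is a plate 156 mm long (hinge to free edge), 214 mm wide, 5 mm thick; the hinge lies at its inner face, so its outer face is 5 mm off the hinge line: 105 mm above the bench when shut. The point turns with the hatch.
- hatch_edge (a point): Middle of the hatch's free edge, on its outer face, 156 mm from the hinge line.
- wing (a joint): Wing knob angle (rad). 0 = locked: red end and tongue square to the front frame edge (box -x); stop at -0.05. Grows counter-clockwise seen from above, hatch shut: at 1.57 the red end points to box -y. Starts unlocked at 1.5 to 2.6; other stop 2.8. Below about 1.25 the tongue strikes the frame and the hatch cannot shut. Friction about 0.07 N m; stays where left.
- knob_axis (a point): On the knob's axis at mid height of the wings; axis square to the hatch, 118 mm from the hinge line, mid width. The wing is a black bar 64 x 10 mm, 22 mm tall, on a hub 26 mm wide; hatch shut, it spans 117 to 139 mm above the bench. Push either wing or pinch its thickness. Under the hatch a tongue 13 mm wide reaches 34 mm from the axis below the red wing.
- red_tip (a point): Tip of the red-painted wing end, 32 mm from the axis, at mid height; the tongue points this way.
- tray: Black open scrap tray fixed in front of the box, 125 (x) x 220 (y) x 35 mm high, walls 4 mm; origin at the centre of its underside, axes as the box.
- offcut: Loose orange acrylic strip 90 (x) x 30 (y) x 6 mm, 22 g, lying across the front sill with its -x end hanging out over the tray and its +x end over the opening, turned up to 0.45 rad from square; origin at the centre of its underside.
- can: Loose bystander: white and blue spray can with a blue cap, 60 mm in diameter, 240 mm tall, behind the box at its left or right; origin at the centre of its underside.
- cup: Loose bystander: white cup, 72 mm in diameter, 85 mm tall, behind the box on the side that the spray can is not; origin at the centre of its underside.
- tape: Loose bystander: yellow roll of tape lying flat, 90 mm in diameter, 25 mm high, beside the box; origin at the centre of its underside.
- gun: Loose bystander: blue glue gun lying on its side, about 130 (y) x 85 (x) x 30 mm, beside the box; origin under the middle of its barrel.
- driver: Loose bystander: screwdriver lying beside the tray, along its own x; origin under its middle.
- marker: Loose bystander: white and red marker 135 mm long, 18 mm thick, lying beside the tray along its own x; origin near its middle on its underside.
- corkblock: Loose bystander: cork block 80 x 60 x 30 mm, left of the box; origin at the centre of its underside.
Mind the look-alikes: they are no part of the job. What is meant by the offcut is not pink, purple or turquoise, and is the larger of those in its own colour.

How it is judged:
By the outcome, as a careful person would: the job done as asked, in the order asked, and still so for the second after the job is handed in, with the robot touching nothing.
It also fails if it takes over 72 s, if anything falls off the work surface, if the arm or the gripper's body presses on something with over 40 N, if the wrist force passes 120 N, or if a joint passes its speed limit or range.

ROBOT

A 6-joint arm with a two-finger parallel gripper is mounted at the origin on the work surface. World frame = base frame: x ahead of the robot, y to its left, z up, the work surface at z = 0. Lengths are in m, angles in rad, forces in N, time in s.
With the tool pointing down it reaches from about 0.25 to 0.775 m from the base axis. Payload 4 kg.
Tool frame: the origin (TCP) lies midway between the tips of the shut fingers; the grasp point (between the pads) lies 19 mm behind it (robot.pinch_z is the distance from the TCP to the grasp point, in m); x points along the fingers, y is the direction in which the jaws open and shut, and the axes are right-handed (so a half turn about x gives the same grasp; the last joint's range is limited). The gripper opens to 94 mm and grips with 3 to 60 N. Pads are 16 mm wide; open, the fingers measure 119 mm over their backs; the gripper's body (75 mm by 177 mm) begins 78 mm behind the grasp point.
Start: joints at [1.085, 0.087, 1.371, -0, 1.684, -0.103], TCP at [0.205, 0.51, 0.206] pointing down, gripper open.
Joint ranges: [-3.1, 3.1], [-0.76, 2.03], [0.27, 2.55], [-1.08, 4.22], [0.17, 2.65], [-2.57, 2.57]. Speed limits (rad/s): [2.79, 2.79, 3.14, 3.14, 3.14, 3.14].

INTERFACE

Orientations are given as [roll, pitch, yaw] about the fixed x, y, z axes, in that order (R = Rz(yaw) Ry(pitch) Rx(roll)).
In Python, from bench import robot, imaging gives the robot as it stands. The module is installed in compiled form; this text tells all that it offers.
- The arm moves only by the tool drive_tool, never from a script. Its argument "commands" is a list that holds one entry, the list of rows, each a list of 4 numbers: the shift along the tool's x, y, z as a fraction of full scale, then the turn about the tool's x as a fraction of full scale. A call has 1 to 20 rows; each row shifts and turns the commanded pose from where the row before left it, along the tool's axes as they then stand; what a row does not reach is not made up. Full scale, the value 1, is 0.25 m for a shift and 360 degrees for a turn. A row lasts 1/10 s, in which the tool goes at most 50 mm and 8.59 degrees, less where a joint would pass 70% of its speed; a pose out of reach is approached as far as the arm can. A call with a number of a shift or a turn outside -1 to 1 is refused whole. A call with a gripper value outside its range is refused whole. "grip" is the opening, from 0 (shut) to 1 (fully open), set as the call begins (left out, the last holds). The fingers move at their own pace and stop on an object; the grip force is fixed at half the most. Time passes only in rows, so rows that do not move let the fingers close. It gives the time, the measured TCP pose, the force and the opening at its end, in the units of the state.
- robot.get_obs(): the state, without advancing time (a new reading comes with each control period).
- imaging.snapshot(name): name is "scene" or "side" or "wrist"; returns a dict with "pixels" (400x640x3 uint8, red, green, blue), "z_map" (400x640 float32, m along the optical axis (not along the pixel's ray), 0 where there is no reading), "mtx" (3x3 intrinsics, pixels), "k1" (the pictures are not rectified: a ray, as slopes to the right and down, at radius r is drawn at 1 + k1 r^2 times it, then the intrinsics apply), "extrinsics" (4x4, takes a point from world to camera coordinates). Camera axes: x right, y up, looking along -z (the intrinsics and any distortion apply to the point x, -y, -z); pixel columns grow to the right and rows downward; lengths in m; the calibration is good to about 2 mm. A picture is of the moment at which its call begins.
- robot.close_job(): hands the job in, once; it reports no verdict.
The state is a dict: "time": time; "joint_positions": joint angles; "qvel": joint speeds; "joint_torque": joint torques, N m; "tool_pos": TCP position; "ee_rot": TCP orientation; "wrist_force": force on the tool from outside, world axes, zero at the start; "wrist_torque": the same for the moment, N m; "width": finger opening in m.
Only numpy, scipy, OpenCV 4.12 (cv2) and the standard library are available. Lean on these libraries where they do the work, as an engineer would, in place of code of your own. Each camera call takes 0.05 s, during which the arm holds its last target.

## Working session

There is one attempt and no reset: what is moved stays moved. The work goes in short steps, Python scripts to look and compute and a tool call to move; the robot and the scene stay as the last step left them, time stands still between calls to the robot, and variables do not carry over. Pictures are saved under pics/ and viewed, and the job is handed in when it is done.

Besides the shell and the picture viewer there is one more tool, called after ">>>" by a JSON object that holds its "name" and its "arguments". drive_tool: Moves the arm, as the interface text tells. Shift numbers are shares of 0.25 m and turn numbers shares of 360 degrees, none past 1 either way. Its arguments: {"type":"object","properties":{"commands":{"type":"array","items":{"type":"array","items":{"type":"array","items":{"type":"number","minimum":-1,"maximum":1}}}},"grip":{"type":"number"}},"required":["commands"]}

```bash
mkdir -p pics; python3 - <<'E'
from bench import robot, imaging
import cv2,numpy as np
o=robot.get_obs(); print(o)
for n in ["scene","side","wrist"]:
    s=imaging.snapshot(n); cv2.imwrite(f"pics/{n}0.png",s["pixels"][:,:,::-1]); np.savez(f"{n}0.npz",**s)
    print(n,s["mtx"].tolist(),s["k1"],np.round(s["extrinsics"],3).tolist())
E
```

```text
{'time': 0.0, 'joint_positions': array([ 1.08489118e+00,  8.79607763e-02,  1.37223569e+00, -6.63371156e-06,
        1.68360668e+00, -1.03067088e-01]), 'qvel': array([ 0.0009263 , -0.00143786, -0.00066146,  0.00033512, -0.00023153,
       -0.00130734]), 'joint_torque': array([ 4.25362077e-04, -3.40190434e+01, -3.02424395e+01,  7.17734196e-02,
        3.31148319e-02, -1.85051822e-04]), 'tool_pos': array([0.20518745, 0.50970165, 0.20431045]), 'ee_rot': array([-1.67088075,  1.56858583, -2.05371955]), 'wrist_force': array([0.60161634, 0.57982064, 0.40444613]), 'wrist_torque': array([ 0.038071  , -0.00740586, -0.04681178]), 'width': 0.09408899521225797}
scene [[445.71086709551884, 0.0, 317.56961762414835], [0.0, 445.71086709551884, 201.04464981015863], [0.0, 0.0, 1.0]] -0.06926345120205983 [[-0.698, 0.716, 0.008, 0.327], [-0.618, -0.608, 0.498, 0.325], [0.362, 0.343, 0.867, -1.372], [0.0, 0.0, 0.0, 1.0]]
side [[482.23015622694743, 0.0, 315.4469449400251], [0.0, 482.23015622694743, 192.92093559406686], [0.0, 0.0, 1.0]] -0.07566325968542881 [[0.934, -0.357, -0.003, -0.474], [0.27, 0.699, 0.663, -0.29], [-0.234, -0.62, 0.749, -1.243], [0.0, 0.0, 0.0, 1.0]]
wrist [[325.5493878542117, 0.0, 319.3334050393062], [0.0, 325.5493878542117, 201.05696221406518], [0.0, 0.0, 1.0]] -0.03608421255484207 [[0.373, 0.928, -0.002, -0.548], [-0.904, 0.363, -0.227, 0.023], [-0.21, 0.087, 0.974, -0.389], [0.0, 0.0, 0.0, 1.0]]
```

View pics/scene0.png

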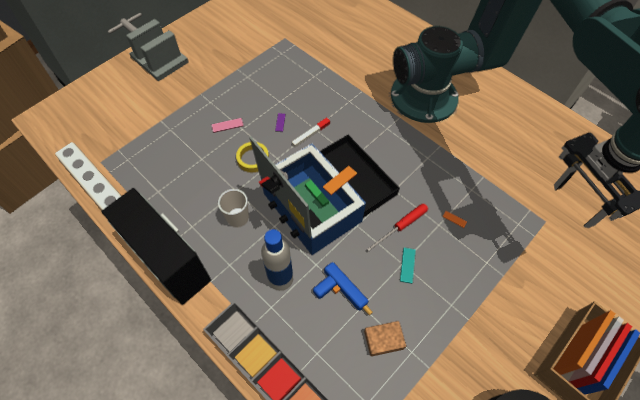

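View pics/side0.png

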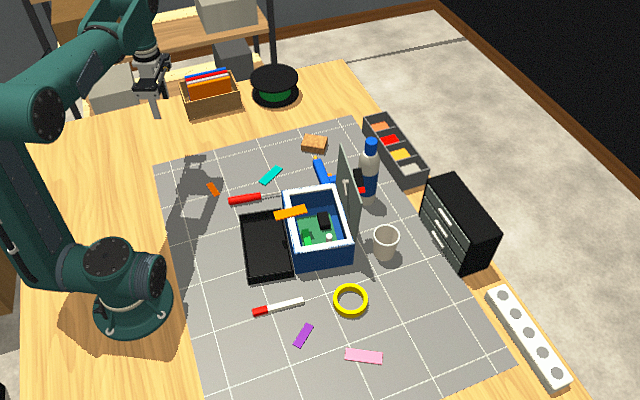

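View pics/wrist0.png

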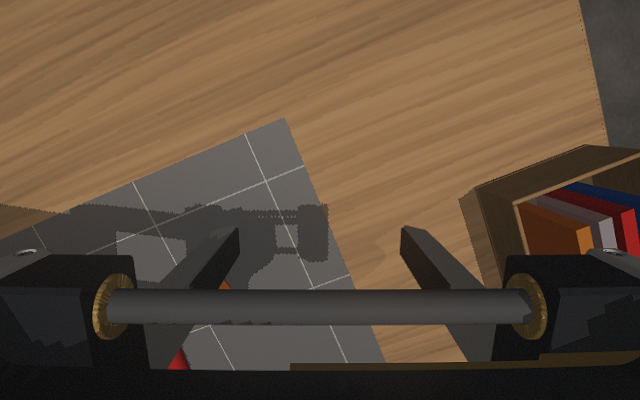

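The scene view shows the box near (310,200), with the offcut at (340,180) and the hatch upright on the +x side. The can is at (277,258), the cup at (233,207), and the tray at (360,175). Next I'll measure them.

```bash
cat > h.py <<'E'
import numpy as np,cv2
from scipy.spatial.transform import Rotation as R
def cloud(s):
    K=s["mtx"];k1=float(s["k1"]);E=s["extrinsics"];z=s["z_map"]
    v,u=np.mgrid[0:400,0:640].astype(float)
    p=np.stack([u,v],-1).reshape(-1,1,2)
    n=cv2.undistortPoints(p,K,np.array([k1,0,0,0.])).reshape(400,640,2)
    c=np.stack([n[...,0]*z,-n[...,1]*z,-z],-1)
    Rm=E[:3,:3];t=E[:3,3]
    w=(c-t)@Rm
    w[z<=0]=np.nan
    return w
def proj(s,P):
    K=s["mtx"];E=s["extrinsics"];P=np.atleast_2d(P)
    c=P@E[:3,:3].T+E[:3,3]; n=np.stack([c[:,0]/-c[:,2],-c[:,1]/-c[:,2]],-1)
    r2=(n**2).sum(1,keepdims=True); n=n*(1+float(s["k1"])*r2)
    return n@K[:2,:2].T+K[:2,2]
E
python3 - <<'E'
from h import *
for n in ["scene","side"]:
    s=np.load(n+"0.npz"); w=cloud(s); px=s["pixels"].astype(int); hsv=cv2.cvtColor(s["pixels"],cv2.COLOR_RGB2HSV).astype(int)
    ok=~np.isnan(w[...,0])
    # frame: whitish at z 0.09-.11
    inb=ok&(w[...,0]>.25)&(w[...,0]<.8)&(abs(w[...,1])<.35)
    m=inb&(w[...,2]>.092)&(w[...,2]<.108)&(hsv[...,1]<50)&(hsv[...,2]>150)
    P=w[m]; print(n,"frame",m.sum(),P.mean(0))
    r=cv2.minAreaRect((P[:,:2]*1000).astype(np.float32)); print(" rect",r)
    for name,(a,b,sm) in dict(orange=(5,20,150),yellow=(24,35,150)).items():
        mm=inb&(hsv[...,0]>=a)&(hsv[...,0]<=b)&(hsv[...,1]>sm)
        nn,lab,st,ce=cv2.connectedComponentsWithStats(mm.astype(np.uint8))
        for i in range(1,nn):
            if st[i,4]>30:
                Q=w[lab==i]; print(name,ce[i].round(),st[i,4],np.median(Q,0).round(3),Q.min(0).round(3),Q.max(0).round(3),cv2.minAreaRect((Q[:,:2]*1000).astype(np.float32)))
    # dark tray
    mm=inb&(hsv[...,2]<45)&(w[...,2]>.025)&(w[...,2]<.04)
    print("tray",mm.sum(),cv2.minAreaRect((w[mm][:,:2]*1000).astype(np.float32)))
E
for n in scene side; do python3 -c "
import cv2;i=cv2.imread('pics/${n}0.png');c=i[110:300,180:440];cv2.imwrite('pics/${n}0z.png',cv2.resize(c,None,fx=3,fy=3,interpolation=cv2.INTER_CUBIC))"; done
```

```text
scene frame 1045 [0.49642384 0.05276483 0.09991571]
 rect ((520.5289916992188, 31.849395751953125), (221.3459930419922, 156.02169799804688), 80.10161590576172)
orange [340. 179.] 411 [0.458 0.066 0.106] [0.356 0.008 0.002] [0.506 0.084 0.111] ((431.23675537109375, 46.16107940673828), (76.5419692993164, 149.47743225097656), 89.65631866455078)
orange [454. 219.] 161 [0.288 0.321 0.006] [0.271 0.291 0.   ] [0.302 0.349 0.01 ] ((288.52520751953125, 321.4219055175781), (22.549467086791992, 60.05867004394531), 12.801406860351562)
orange [336. 289.] 38 [0.645 0.232 0.02 ] [0.637 0.226 0.011] [0.652 0.238 0.025] ((644.4342041015625, 231.76327514648438), (11.624425888061523, 14.889705657958984), 84.24293518066406)
orange [367. 310.] 38 [0.633 0.318 0.021] [0.627 0.308 0.016] [0.636 0.328 0.025] ((631.3662719726562, 318.10882568359375), (19.835399627685547, 9.133076667785645), 87.57392883300781)
yellow [244. 157.] 175 [ 0.556 -0.211  0.024] [ 0.506 -0.237 -0.001] [ 0.595 -0.084  0.237] ((567.5601196289062, -166.90890502929688), (169.7493438720703, 47.81666564941406), 60.80626678466797)
yellow 
[... 420 characters left out ...]
4379272460938), 80.71898651123047)
orange [212. 189.] 98 [0.285 0.318 0.005] [0.269 0.289 0.   ] [0.3   0.349 0.011] ((285.1689453125, 318.4674072265625), (20.9151611328125, 62.7430419921875), 11.687309265136719)
orange [290. 216.] 50 [0.453 0.053 0.103] [0.415 0.048 0.004] [0.503 0.133 0.111] ((462.86761474609375, 88.70508575439453), (81.92937469482422, 87.86858367919922), 84.23999786376953)
yellow [350. 300.] 561 [ 0.528 -0.198  0.024] [ 0.483 -0.241 -0.001] [ 0.572 -0.151  0.03 ] ((527.4942016601562, -196.40206909179688), (90.81204986572266, 87.393798828125), 67.01191711425781)
tray 358 ((455.19561767578125, 33.480674743652344), (223.88087463378906, 284.17010498046875), 80.53092193603516)
```

```bash
python3 - <<'E'
from h import *
# height map top-down of cloud points by height for objects
for n in ["scene","side"]:
    s=np.load(n+"0.npz"); w=cloud(s); px=s["pixels"]
    ok=~np.isnan(w[...,0])&(w[...,0]>.2)&(w[...,0]<.85)&(abs(w[...,1])<.4)&(w[...,2]>.008)
    img=np.zeros((650,800,3),np.uint8)+60
    P=w[ok];C=px[ok];o=np.argsort(P[:,2])
    for p,c in zip(P[o],C[o]):
        r=int((.85-p[0])*1000);q=int((.4-p[1])*1000)
        img[max(r-1,0):r+2,max(q-1,0):q+2]=c[::-1]
    for k in range(0,9): 
        cv2.putText(img,f"y{.4-k*.1:.1f}",(k*100,12),0,.4,(255,255,255)); cv2.putText(img,f"x{.8-k*.1:.1f}",(0,50+k*100),0,.4,(255,255,255))
    cv2.imwrite(f"pics/{n}top.png",img[:600])
E
```

```text
(no output)
```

View pics/scenetop.png

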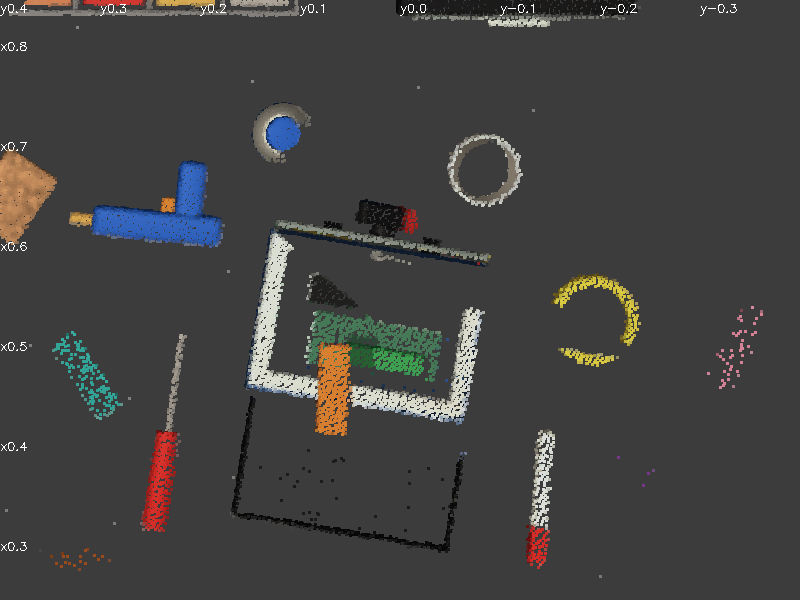

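View pics/scene0z.png

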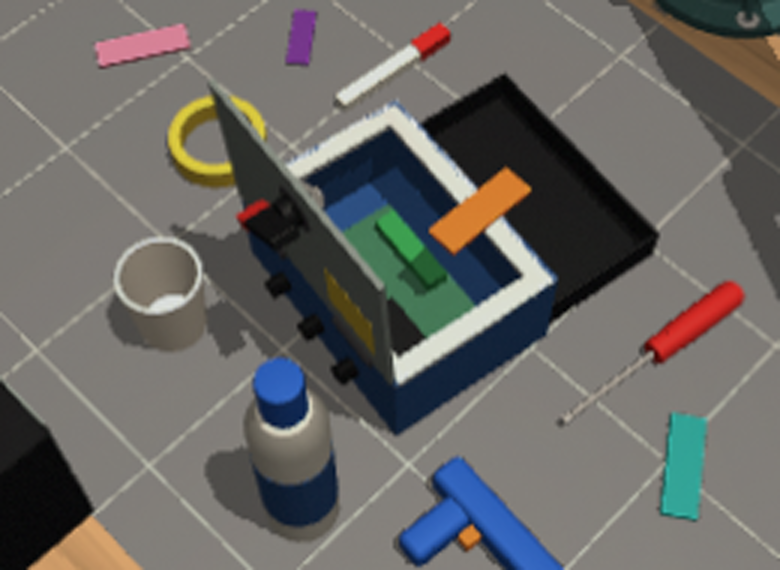

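View pics/side0z.png

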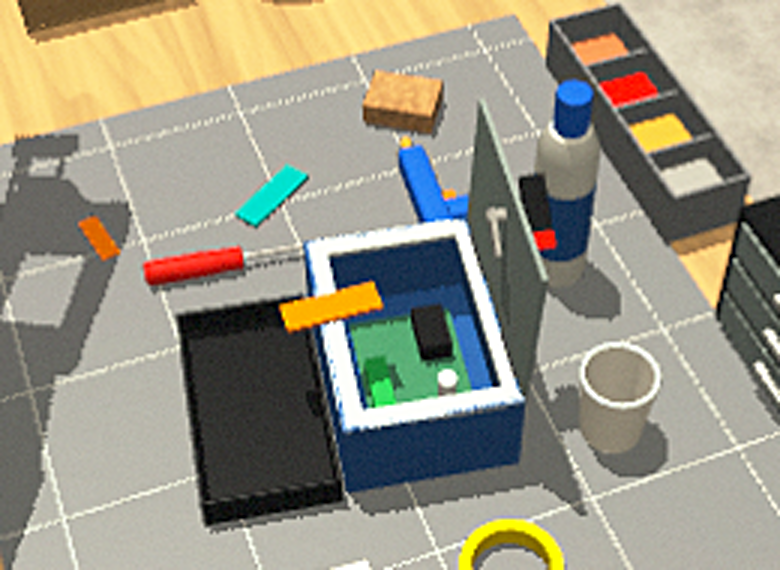

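```bash
python3 - <<'E'
from h import *
B=np.array([.5203,.0318]);yaw=None
ys=[]
for n in ["scene","side"]:
    s=np.load(n+"0.npz"); w=cloud(s); hsv=cv2.cvtColor(s["pixels"],cv2.COLOR_RGB2HSV).astype(int)
    a=np.deg2rad(-9.6); X=np.array([np.cos(a),np.sin(a)]);Y=np.array([-X[1],X[0]])
    d=w[...,:2]-B; bx=d@X; by=d@Y; z=w[...,2]
    # frame edges: outer, inner stats
    m=(abs(z-.1)<.008)&(hsv[...,1]<50)&(hsv[...,2]>150)&(abs(bx)<.1)&(abs(by)<.13)
    P=np.stack([bx[m],by[m]],-1)
    f=P[(P[:,0]<-.055)]; 
    k=np.polyfit(f[:,1],f[:,0],1); print(n,"front edge slope,off",k,np.percentile(f[:,0]-k[0]*f[:,1],[2,98]), "y ext",f[:,1].min(),f[:,1].max())
    f=P[(P[:,1]>.08)];k=np.polyfit(f[:,0],f[:,1],1); print("  left slope",k,np.percentile(f[:,1]-k[0]*f[:,0],[2,98]))
    f=P[(P[:,1]<-.08)];k=np.polyfit(f[:,0],f[:,1],1); print("  right slope",k)
    # hatch: plane fit points at z>.13, bx in .03...15
    m=(z>.125)&(z<.262)&(bx>.03)&(bx<.13)&(abs(by)<.11)
    Q=np.stack([bx[m],by[m],z[m]],-1); C=hsv[m]
    g=(C[:,1]<90)&(C[:,2]>40)
    q=Q[g]
    for it in range(5):
        c=np.linalg.lstsq(np.c_[q[:,1:],np.ones(len(q))],q[:,0],rcond=None)[0]
        r=q[:,0]-np.c_[q[:,1:],np.ones(len(q))]@c; q=q[abs(r)<max(.002,2*r.std())]
    print("  hatch plane x= y*%.3f + z*%.3f + %.4f"%tuple(c),len(q),r.std(),"x at z=.1:",c[1]*.1+c[2],"tilt",np.arctan(c[1]),"zmax",Q[:,2].max(),Q[:,1].min(),Q[:,1].max())
    # knob
    m=(z>.15)&(z<.28)&(bx>.09)&(bx<.16)&(abs(by)<.06)
    red=m&((hsv[...,0]<8)|(hsv[...,0]>172))&(hsv[...,1]>150)&(hsv[...,2]>60)
    blk=m&(hsv[...,2]<50)
    for nm,mm in (("red",red),("blk",blk)):
        q=np.stack([bx[mm],by[mm],z[mm]],-1)
        if len(q): print("  ",nm,len(q),q.mean(0).round(4),q.min(0).round(3),q.max(0).round(3))
    # offcut
    m=(hsv[...,0]>=5)&(hsv[...,0]<=20)&(hsv[...,1]>150)&(abs(z-.106)<.006)&(w[...,0]<.53)
    q=w[m][:,:2].astype(np.float32)*1000
    print("  offcut",len(q),cv2.minAreaRect(q),q.mean(0))
    o=[cv2.minAreaRect(q)[0]]
    print("  off in box",(np.array(o)/1000-B)@np.stack([X,Y],1))
E
```

```text
scene front edge slope,off [ 0.00213923 -0.06662594] [-0.07665825 -0.05726631] y ext -0.1102942768188304 0.10987698100811442
  left slope [0.03352129 0.10002449] [0.08593343 0.11016931]
  right slope [-0.06120795 -0.10094841]
  hatch plane x= y*-0.003 + z*0.041 + 0.0821 987 0.000578056437893134 x at z=.1: 0.08625379873252022 tilt 0.04133602651310833 zmax 0.25946545907328694 -0.10731307803282591 0.10945292068790544
   red 31 [ 0.1138 -0.0232  0.2069] [ 0.103 -0.031  0.201] [ 0.124 -0.017  0.213]
   blk 537 [0.0997 0.0039 0.2251] [ 0.09  -0.06   0.175] [0.127 0.06  0.254]
  offcut 539 ((407.08380126953125, 387.18701171875), (150.69073486328125, 688.2899780273438), 4.338683605194092) [441.17273 253.90497]
  off in box [[-0.17089817  0.33152926]]
side front edge slope,off [ 0.00429412 -0.06714061] [-0.07784997 -0.0572932 ] y ext -0.10949743440784483 0.10750807022584037
  left slope [0.00219478 0.09835012] [0.08234553 0.10992976]
  right slope [-0.00318936 -0.09964405]
  hatch plane x= y*-0.005 + z*0.049 + 0.0746 975 0.0006485171301563954 x at z=.1: 0.0795016444410806 tilt 0.04860095944444028 zmax 0.26175481391447236 -0.1089116438036536 0.10987300765387878
   red 41 [ 0.1154 -0.0228  0.2065] [ 0.107 -0.029  0.195] [ 0.124 -0.016  0.214]
   blk 140 [0.1126 0.0027 0.2255] [ 0.101 -0.017  0.21 ] [0.124 0.023 0.24 ]
  offcut 201 ((403.9017639160156, 388.5434265136719), (149.759765625, 694.1963500976562), 4.606323719024658) [411.2176  444.32373]
  off in box [[-0.17426185  0.33233602]]
```

```bash
cat >> h.py <<'E'
B=np.array([.5233,.0313]);BY=-.1705
X=np.array([np.cos(BY),np.sin(BY)]);Y=np.array([-X[1],X[0]])
def w2b(p): p=np.asarray(p)-B; return np.stack([p@X,p@Y],-1)
def b2w(p): p=np.asarray(p); return B+p[...,:1]*X+p[...,1:2]*Y
def axes(o): return R.from_euler('xyz',o["ee_rot"]).as_matrix()
E
python3 - <<'E'
from h import *
for n in ["scene","side"]:
    s=np.load(n+"0.npz"); w=cloud(s); hsv=cv2.cvtColor(s["pixels"],cv2.COLOR_RGB2HSV).astype(int)
    m=(hsv[...,0]>=5)&(hsv[...,0]<=22)&(hsv[...,1]>150)&(abs(w[...,2]-.106)<.006)&(w[...,0]<.53)&(abs(w[...,1])<.15)
    q=w[m]; r=cv2.minAreaRect((q[:,:2]*1000).astype(np.float32)); print(len(q),r,q[:,2].mean(),w2b(np.array(r[0])/1000))
    print(cv2.boxPoints(r).tolist())
from bench import robot
o=robot.get_obs(); print(axes(o).round(4).tolist())
E
```

```text
382 ((460.8753662109375, 66.97343444824219), (31.482763290405273, 89.84860229492188), 87.1131820678711) 0.10585993904691515 [-0.06757237  0.02456426]
[[415.2153015136719, 53.514556884765625], [504.9498596191406, 48.989501953125], [506.5354309082031, 80.43231201171875], [416.8008728027344, 84.95736694335938]]
280 ((458.98968505859375, 64.9430160522461), (33.10020065307617, 90.46271514892578), 86.77985382080078) 0.10695553198639425 [-0.0690862   0.02224333]
[[412.90008544921875, 50.959808349609375], [503.219970703125, 45.87828826904297], [505.07928466796875, 78.92622375488281], [414.7593994140625, 84.00774383544922]]
[[-0.0007, 0.3735, 0.9276], [-0.0014, 0.9276, -0.3735], [-1.0, -0.0016, -0.0002]]
```

>>> {"name": "drive_tool", "arguments": {"commands": [[[0, 0, 0, -0.0175], [0, 0, 0, -0.0175], [0, 0, 0, -0.0175], [0, -0.1228, 0.0705, 0], [0, -0.1228, 0.0705, 0], [0, -0.1228, 0.0705, 0], [0, -0.1228, 0.0705, 0], [0, -0.1228, 0.0705, 0], [0, -0.1228, 0.0705, 0], [0, -0.1228, 0.0705, 0], [0, -0.1228, 0.0705, 0], [0, -0.1228, 0.0705, 0], [0, -0.1228, 0.0705, 0], [0, -0.1228, 0.0705, 0], [0, -0.1228, 0.0705, 0], [0, -0.1228, 0.0705, 0], [0, -0.1228, 0.0705, 0], [0, 0, 0, 0]]], "grip": 0.7}}

```text
time: 1.95
tool_pos: [0.4301, 0.0648, 0.2048]
ee_rot: [-2.015, 1.569, -2.073]
wrist_force: [0.7, 1.3, 0.3]
width: 0.0657
```

```bash
cat > snap.py <<'E'
import sys
from h import *
from bench import robot,imaging
def go(n,tag,crop=None,f=1):
    s=imaging.snapshot(n);np.savez(f"{n}{tag}.npz",**s);i=s["pixels"][:,:,::-1]
    if crop: i=i[crop[1]:crop[3],crop[0]:crop[2]]
    cv2.imwrite(f"pics/{n}{tag}.png",cv2.resize(i,None,fx=f,fy=f,interpolation=cv2.INTER_CUBIC)); return s
E
python3 - <<'E'
from snap import *
go("wrist","1"); go("side","1",(200,100,420,290),3)
o=robot.get_obs();print(o["tool_pos"],axes(o).round(3).tolist(),o["joint_positions"])
E
```

```text
[0.42891868 0.06763183 0.20505303] [[-0.001, 0.055, 0.998], [0.001, 0.998, -0.055], [-1.0, 0.001, -0.001]] [ 2.51058114e-02 -1.73333745e-01  1.62224240e+00  6.99173155e-04
  1.69387219e+00 -1.49076994e+00]
```

View pics/wrist1.png

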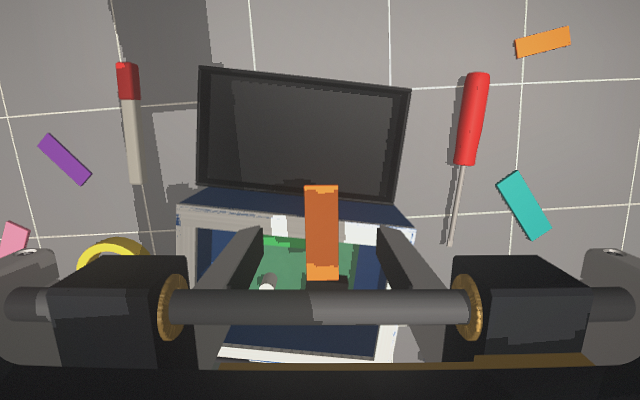

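View pics/side1.png

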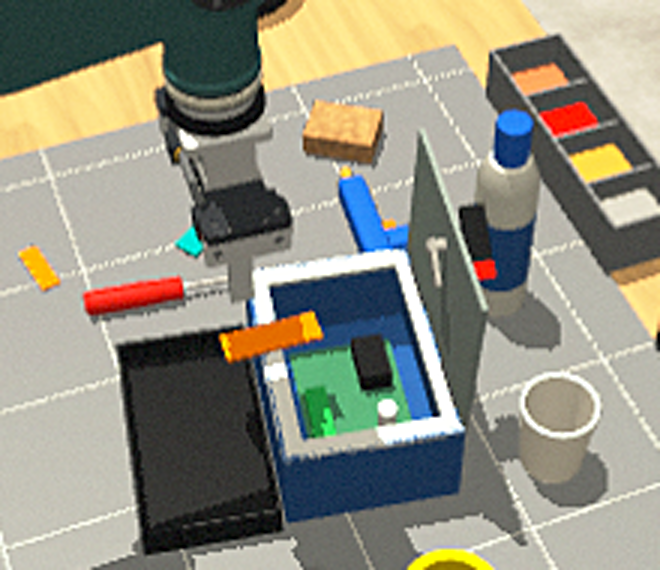

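>>> {"name": "drive_tool", "arguments": {"commands": [[[0.08, 0, 0, 0], [0.08, 0, 0, 0], [0.08, 0, 0, 0], [0.08, 0, 0, 0], [0.08, 0, 0, 0], [0.072, 0, 0, 0], [0, 0, 0, 0], [0, 0, 0, 0]]]}}

```text
time: 2.85
tool_pos: [0.4287, 0.0689, 0.0877]
ee_rot: [2.361, 1.57, 2.31]
wrist_force: [-0.1, 0.3, 0.8]
width: 0.0656
```

>>> {"name": "drive_tool", "arguments": {"commands": [[[0, 0, 0, 0], [0, 0, 0, 0], [0, 0, 0, 0], [0, 0, 0, 0], [0, 0, 0, 0], [0, 0, 0, 0], [0, 0, 0, 0], [0, 0, 0, 0]]], "grip": 0.2}}

```text
time: 3.65
tool_pos: [0.4293, 0.0679, 0.0877]
ee_rot: [0.233, 1.57, 0.18]
wrist_force: [0.2, -0.0, 1.3]
width: 0.0296
```

>>> {"name": "drive_tool", "arguments": {"commands": [[[-0.012, 0, 0, 0], [0, 0.0045, -0.0382, 0], [0, 0.0045, -0.0382, 0], [0, 0.0045, -0.0382, 0], [0, 0.0045, -0.0382, 0], [0, 0.0045, -0.0382, 0], [0, 0.0045, -0.0382, 0], [0, 0.0045, -0.0382, 0], [0, 0.0045, -0.0382, 0], [0, 0, 0, 0], [0.05, 0, 0, 0], [0.05, 0, 0, 0], [0.05, 0, 0, 0], [0.05, 0, 0, 0], [0.05, 0, 0, 0], [0, 0, 0, 0], [0, 0, 0, 0]]]}}

```text
time: 5.35
tool_pos: [0.3529, 0.0809, 0.0273]
ee_rot: [-3.054, 1.569, -3.107]
wrist_force: [0.1, 0.3, 0.2]
width: 0.0295
```

```bash
python3 - <<'E'
from snap import *
go("scene","2",(200,100,420,290),3)
o=robot.get_obs();print(o["tool_pos"],o["width"],o["wrist_force"])
E
```

```text
[0.35347171 0.08098762 0.02797153] 0.029491614921866655 [ 0.40129442  0.5249861  -0.83567924]
```

View pics/scene2.png

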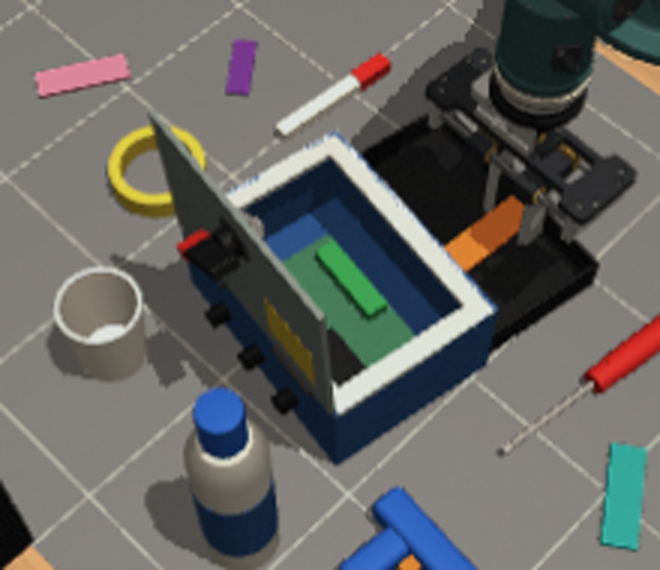

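>>> {"name": "drive_tool", "arguments": {"commands": [[[0, 0, 0, 0], [0, 0, 0, 0], [0, 0, 0, 0], [0, 0, 0, 0], [-0.05, 0, 0, 0], [-0.1, 0, 0, 0], [-0.15, 0, 0, 0.0186], [-0.16, 0, 0, 0], [-0.16, 0, 0, 0], [-0.16, 0, 0, 0], [-0.16, 0, 0, 0], [-0.15, 0, 0, 0], [0, 0, 0, 0], [0, 0, 0, 0]]], "grip": 0.55}}

```text
time: 6.8
tool_pos: [0.3537, 0.081, 0.3011]
ee_rot: [0.28, 1.569, 0.11]
wrist_force: [-0.3, -0.0, 0.5]
width: 0.0519
```

```bash
python3 - <<'E'
from snap import *
s=go("scene","3",(200,100,420,290),3)
o=robot.get_obs();print(o["tool_pos"],o["width"],axes(o).round(3).tolist(),w2b(o["tool_pos"][:2]))
E
```

```text
[0.35307237 0.08096334 0.29969522] 0.0519306590612788 [[-0.001, 0.169, 0.986], [0.0, 0.986, -0.169], [-1.0, -0.0, -0.001]] [-0.17618597  0.02005983]
```

View pics/scene3.png

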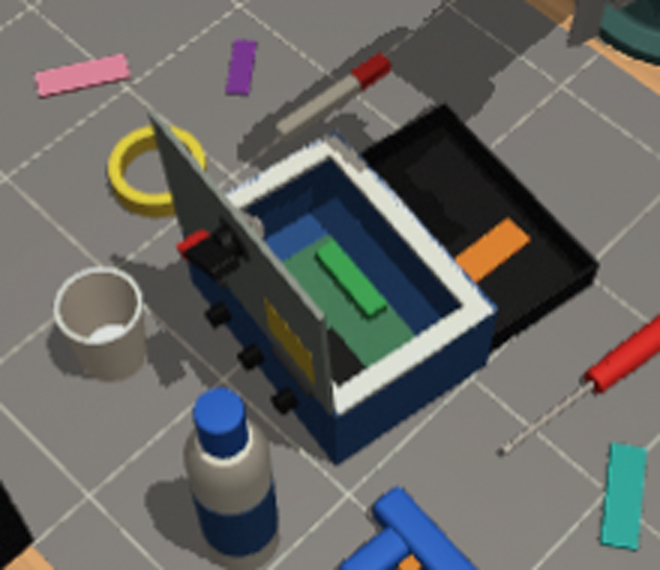

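The orange strip now lies flat in the tray, at about (500,250) in the crop. Next I'll go over and behind the hatch.

>>> {"name": "drive_tool", "arguments": {"commands": [[[0, -0.0283, 0.098, 0], [0, -0.0283, 0.098, 0], [0, -0.0283, 0.098, 0], [0, -0.0283, 0.098, 0], [0, -0.0283, 0.098, 0], [0, -0.0283, 0.098, 0], [0, -0.0283, 0.098, 0], [0, -0.0283, 0.098, 0], [0, -0.0283, 0.098, 0], [0, -0.0283, 0.098, 0], [0, -0.0283, 0.098, 0], [0, -0.0283, 0.098, 0], [0, 0, 0, 0], [0, 0, 0, 0]]], "grip": 0}}

```text
time: 8.25
tool_pos: [0.6279, -0.0523, 0.2977]
ee_rot: [3.085, 1.566, 2.915]
wrist_force: [-0.3, 0.6, -0.3]
width: 0.0007
```

```bash
python3 - <<'E'
from snap import *
s=go("side","4",(280,80,480,280),3)
s=go("scene","4",(180,80,420,290),3)
o=robot.get_obs();print(o["tool_pos"],o["width"],w2b(o["tool_pos"][:2]))
E
```

```text
[ 0.62772576 -0.05180933  0.29987903] 0.00026155038419802543 [ 0.11701318 -0.0641858 ]
```

View pics/side4.png

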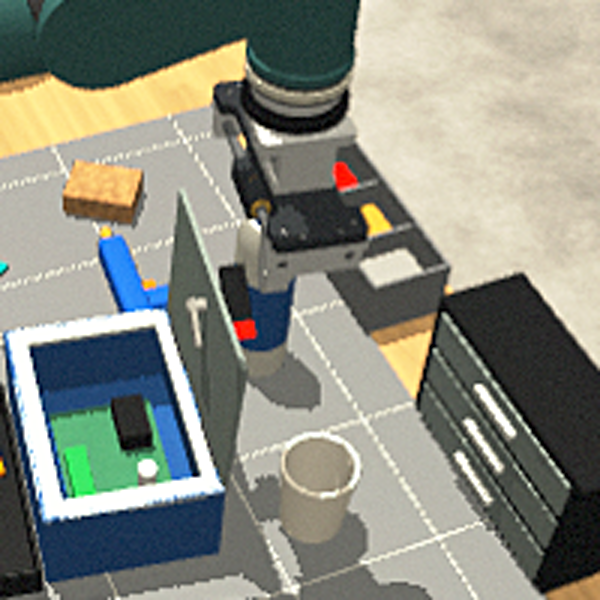

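View pics/scene4.png

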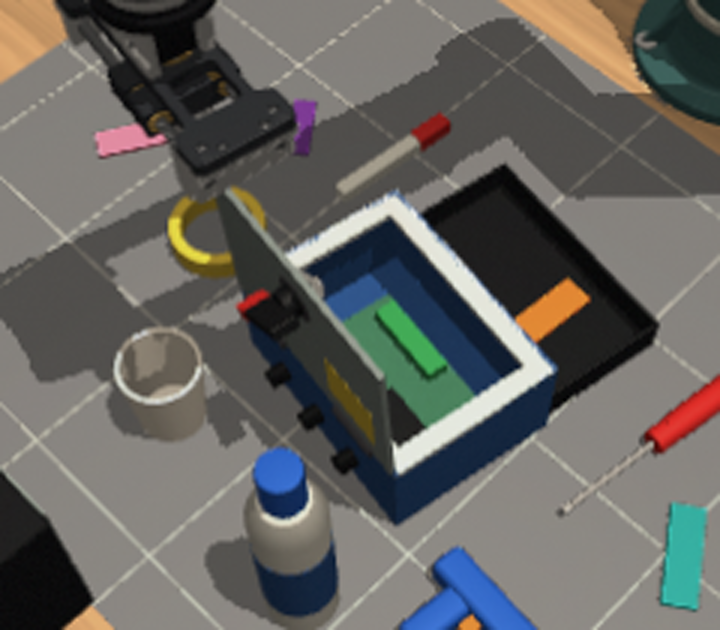

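>>> {"name": "drive_tool", "arguments": {"commands": [[[0.08, 0, 0, 0], [0.08, 0, 0, 0], [0.08, 0, 0, 0], [0, 0, -0.02, 0], [0, 0, -0.02, 0], [0, 0, -0.02, 0], [0, 0, -0.016, 0], [0, 0, 0, 0], [0, 0, 0, 0]]]}}

```text
time: 9.25
tool_pos: [0.61, -0.0492, 0.2413]
ee_rot: [0.065, 1.57, -0.105]
wrist_force: [-0.0, 0.7, 0.7]
width: 0.0009
```

```bash
python3 - <<'E'
from snap import *
s=go("side","5",(280,80,480,280),3)
o=robot.get_obs();p=o["tool_pos"];print(p,w2b(p[:2]),o["wrist_force"])
# waypoints
h=.008;r=.14
def wp(t,r): return np.array([.078-r*np.cos(t)+.005*np.sin(t)+h,.1+r*np.sin(t)+.005*np.cos(t)])
th=np.linspace(1.6,.75,21)
W=np.array([wp(t,r) for t in th]); 
cur=np.array([w2b(p[:2])[0],p[2]]); print("start",W[0],cur)
D=np.diff(np.vstack([cur,W[1:]]),axis=0)
print([[round(-d[1]/.25,4),0,round(d[0]/.25,4),0] for d in D])
E
```

```text
[ 0.61005574 -0.04921601  0.24093886] [ 0.09915935 -0.06462824] [-0.3255803   0.0182058   0.10730794]
start [0.0950858  0.23979431] [0.09915935 0.24093886]
[[np.float64(0.0035), 0, np.float64(-0.0401), 0], [np.float64(-0.0), 0, np.float64(-0.0238), 0], [np.float64(0.001), 0, np.float64(-0.0238), 0], [np.float64(0.002), 0, np.float64(-0.0237), 0], [np.float64(0.003), 0, np.float64(-0.0236), 0], [np.float64(0.004), 0, np.float64(-0.0235), 0], [np.float64(0.005), 0, np.float64(-0.0233), 0], [np.float64(0.006), 0, np.float64(-0.0231), 0], [np.float64(0.007), 0, np.float64(-0.0228), 0], [np.float64(0.0079), 0, np.float64(-0.0225), 0], [np.float64(0.0089), 0, np.float64(-0.0221), 0], [np.float64(0.0098), 0, np.float64(-0.0217), 0], [np.float64(0.0107), 0, np.float64(-0.0213), 0], [np.float64(0.0116), 0, np.float64(-0.0208), 0], [np.float64(0.0125), 0, np.float64(-0.0203), 0], [np.float64(0.0133), 0, np.float64(-0.0197), 0], [np.float64(0.0142), 0, np.float64(-0.0192), 0], [np.float64(0.015), 0, np.float64(-0.0185), 0], [np.float64(0.0157), 0, np.float64(-0.0179), 0], [np.float64(0.0165), 0, np.float64(-0.0172), 0]]
```

View pics/side5.png

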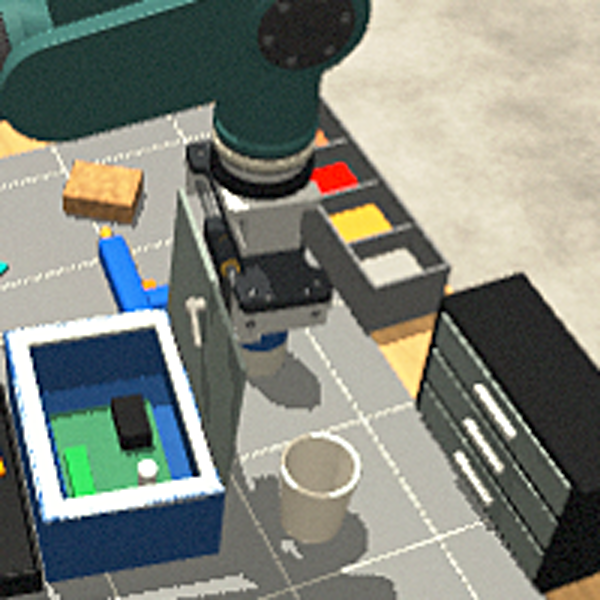

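>>> {"name": "drive_tool", "arguments": {"commands": [[[0.0035, 0, -0.02, 0], [0, 0, -0.02, 0], [0, 0, -0.0238, 0], [0.001, 0, -0.0238, 0], [0.002, 0, -0.0237, 0], [0.003, 0, -0.0236, 0], [0.004, 0, -0.0235, 0], [0.005, 0, -0.0233, 0], [0.006, 0, -0.0231, 0], [0.007, 0, -0.0228, 0], [0.0079, 0, -0.0225, 0], [0.0089, 0, -0.0221, 0]]]}}

```text
time: 10.5
tool_pos: [0.5424, -0.0377, 0.228]
ee_rot: [-2.937, 1.57, -3.107]
wrist_force: [2.8, -2.8, 0.9]
width: 0.0006
```

```bash
python3 - <<'E'
from snap import *
s=go("side","6",(240,80,480,280),3)
o=robot.get_obs();p=o["tool_pos"];print(p,w2b(p[:2]),o["wrist_force"])
E
```

```text
[ 0.5414584  -0.03731317  0.22779304] [ 0.02953705 -0.06453726] [ 0.39255014 -1.37636642  0.14455237]
```

View pics/side6.png

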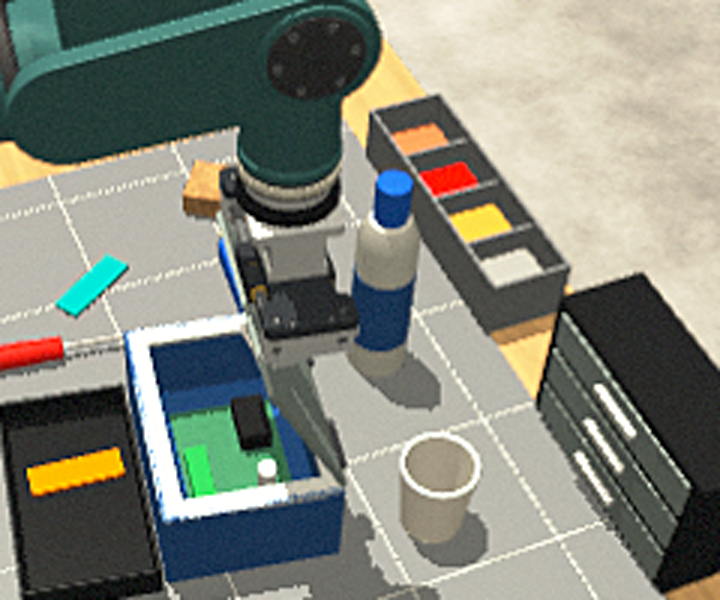

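The hatch is following the finger and leaning forward at roughly 65°.

```bash
python3 - <<'E'
from snap import *
o=robot.get_obs();p=o["tool_pos"]
h=.008
def wp(t,r=.14): return np.array([.078-r*np.cos(t)+.005*np.sin(t)+h,.1+r*np.sin(t)+.005*np.cos(t)])
cur=np.array([w2b(p[:2])[0],p[2]])
for a,b,n in((1.13,.38,19),(.38,0.0,20)):
    W=np.array([wp(t) for t in np.linspace(a,b,n+1)]);print(W[0],cur)
    D=np.diff(np.vstack([cur,W[1:]]),axis=0);cur=W[-1]
    print([[float(round(-d[1]/.25,4)),0,float(round(d[0]/.25,4)),0] for d in D])
E
```

```text
[0.03078969 0.22875101] [0.02953705 0.22779304]
[[0.0053, 0, -0.0151, 0], [0.0099, 0, -0.0198, 0], [0.0107, 0, -0.0194, 0], [0.0114, 0, -0.0189, 0], [0.0122, 0, -0.0185, 0], [0.0129, 0, -0.018, 0], [0.0136, 0, -0.0175, 0], [0.0143, 0, -0.0169, 0], [0.0149, 0, -0.0163, 0], [0.0156, 0, -0.0157, 0], [0.0162, 0, -0.0151, 0], [0.0167, 0, -0.0144, 0], [0.0173, 0, -0.0138, 0], [0.0178, 0, -0.0131, 0], [0.0183, 0, -0.0124, 0], [0.0188, 0, -0.0116, 0], [0.0193, 0, -0.0109, 0], [0.0197, 0, -0.0101, 0], [0.0201, 0, -0.0093, 0]]
[-0.04215845  0.15657219] [-0.04215845  0.15657219]
[[0.0098, 0, -0.0042, 0], [0.0099, 0, -0.004, 0], [0.0099, 0, -0.0038, 0], [0.01, 0, -0.0036, 0], [0.0101, 0, -0.0035, 0], [0.0101, 0, -0.0033, 0], [0.0102, 0, -0.0031, 0], [0.0103, 0, -0.0029, 0], [0.0103, 0, -0.0027, 0], [0.0104, 0, -0.0025, 0], [0.0104, 0, -0.0023, 0], [0.0104, 0, -0.0021, 0], [0.0105, 0, -0.0019, 0], [0.0105, 0, -0.0017, 0], [0.0105, 0, -0.0015, 0], [0.0106, 0, -0.0013, 0], [0.0106, 0, -0.0011, 0], [0.0106, 0, -0.0009, 0], [0.0106, 0, -0.0007, 0], [0.0106, 0, -0.0005, 0]]
```

>>> {"name": "drive_tool", "arguments": {"commands": [[[0.0053, 0, -0.0151, 0], [0.0099, 0, -0.0198, 0], [0.0107, 0, -0.0194, 0], [0.0114, 0, -0.0189, 0], [0.0122, 0, -0.0185, 0], [0.0129, 0, -0.018, 0], [0.0136, 0, -0.0175, 0], [0.0143, 0, -0.0169, 0], [0.0149, 0, -0.0163, 0], [0.0156, 0, -0.0157, 0], [0.0162, 0, -0.0151, 0], [0.0167, 0, -0.0144, 0], [0.0173, 0, -0.0138, 0], [0.0178, 0, -0.0131, 0], [0.0183, 0, -0.0124, 0], [0.0188, 0, -0.0116, 0], [0.0193, 0, -0.0109, 0], [0.0197, 0, -0.0101, 0], [0.0201, 0, -0.0093, 0]]]}}

```text
time: 12.45
tool_pos: [0.4719, -0.0255, 0.1567]
ee_rot: [3.062, 1.57, 2.892]
wrist_force: [-0.0, -0.4, 1.1]
width: 0.0001
```

```bash
python3 - <<'E'
from snap import *
s=go("scene","7",(180,80,420,290),3)
o=robot.get_obs();p=o["tool_pos"];print(p,w2b(p[:2]),o["wrist_force"])
E
```

```text
[ 0.47112865 -0.02523062  0.1557107 ] [-0.04182303 -0.06456311] [ 0.2078461  -0.54288682  0.29481859]
```

View pics/scene7.png

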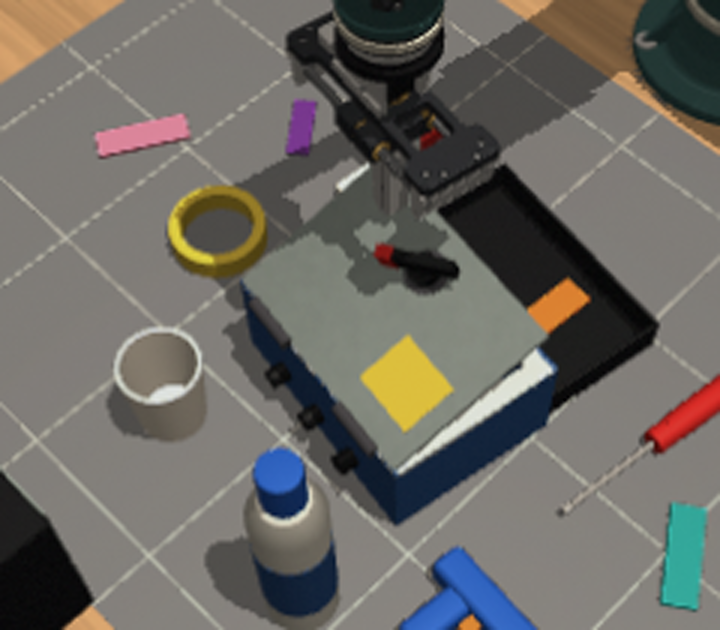

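>>> {"name": "drive_tool", "arguments": {"commands": [[[0.0098, 0, -0.0042, 0], [0.0099, 0, -0.004, 0], [0.0099, 0, -0.0038, 0], [0.01, 0, -0.0036, 0], [0.0101, 0, -0.0035, 0], [0.0101, 0, -0.0033, 0], [0.0102, 0, -0.0031, 0], [0.0103, 0, -0.0029, 0], [0.0103, 0, -0.0027, 0], [0.0104, 0, -0.0025, 0], [0.0104, 0, -0.0023, 0], [0.0104, 0, -0.0021, 0], [0.0105, 0, -0.0019, 0], [0.0105, 0, -0.0017, 0], [0.008, 0, -0.001, 0], [0.008, 0, -0.001, 0], [0.008, 0, -0.001, 0]]]}}

```text
time: 14.2
tool_pos: [0.4612, -0.0236, 0.1153]
ee_rot: [1.76, 1.571, 1.59]
wrist_force: [-0.8, 0.6, 1.6]
width: 0.0004
```

>>> {"name": "drive_tool", "arguments": {"commands": [[[0.006, 0, 0, 0], [0.006, 0, 0, 0], [0.004, 0, 0, 0], [0, 0, 0, 0]]]}}

```text
time: 14.6
tool_pos: [0.4613, -0.0237, 0.1113]
ee_rot: [1.106, 1.571, 0.936]
wrist_force: [0.2, 0.0, -0.0]
width: 0.0006
```

>>> {"name": "drive_tool", "arguments": {"commands": [[[0.006, 0, 0, 0], [0.006, 0, 0, 0], [0.006, 0, 0, 0], [0.006, 0, 0, 0], [0.004, 0, 0, 0], [0, 0, 0, 0]]]}}

```text
time: 15.2
tool_pos: [0.4612, -0.0237, 0.1052]
ee_rot: [0.249, 1.571, 0.079]
wrist_force: [-2.9, 1.0, 4.9]
width: 0.0006
```

```bash
python3 - <<'E'
from snap import *
s=go("scene","8",(180,80,420,290),3)
o=robot.get_obs();p=o["tool_pos"];print(p,w2b(p[:2]),o["wrist_force"])
s=go("side","8",(240,80,480,280),3)
E
```

```text
[ 0.46121427 -0.02366438  0.10520189] [-0.0518594 -0.0647018] [-2.73945537  1.07071779  5.24794396]
```

View pics/side8.png

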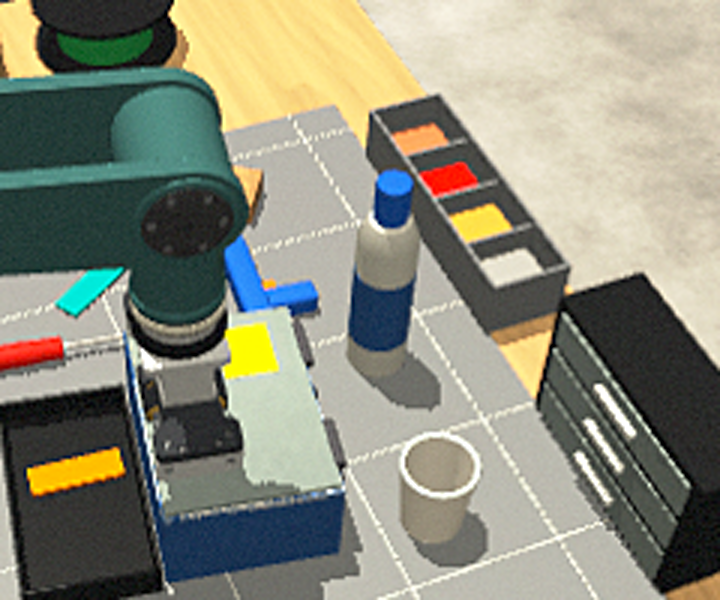

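>>> {"name": "drive_tool", "arguments": {"commands": [[[0.004, 0, 0, 0], [0.004, 0, 0, 0], [0, 0, 0, 0], [0, 0, 0, 0]]]}}

```text
time: 15.7
tool_pos: [0.4613, -0.0237, 0.1051]
ee_rot: [-0.114, 1.57, -0.283]
wrist_force: [-6.3, 1.0, 13.1]
width: 0.0007
```

The hatch is seated: z stays at 0.105 while the force rises to 13 N. Next I'll lift off and measure the wing.

>>> {"name": "drive_tool", "arguments": {"commands": [[[-0.05, 0, 0, 0], [-0.1, 0, 0, 0], [-0.1, 0, 0, 0], [-0.1, 0, 0, 0], [-0.1, 0, 0, 0], [0, -0.1, -0.1, 0], [0, -0.1, -0.1, 0], [0, -0.1, -0.1, 0], [0, 0, 0, 0], [0, 0, 0, 0]]], "grip": 0.5}}

```text
time: 16.7
tool_pos: [0.3749, -0.0852, 0.2152]
ee_rot: [0.173, 1.569, 0.002]
wrist_force: [0.8, -0.3, 1.3]
width: 0.047
```

```bash
python3 - <<'E'
from snap import *
o=robot.get_obs();p=o["tool_pos"];print(p,w2b(p[:2]),o["joint_positions"].round(3))
for n in("scene","side"):
    s=go(n,"9",(180,100,400,290),3)
    w=cloud(s);hsv=cv2.cvtColor(s["pixels"],cv2.COLOR_RGB2HSV).astype(int)
    b=w2b(w[...,:2]);z=w[...,2];near=(abs(b[...,0]+.04)<.045)&(abs(b[...,1])<.045)
    red=near&(z>.112)&(z<.145)&((hsv[...,0]<8)|(hsv[...,0]>172))&(hsv[...,1]>150)
    top=near&(z>.132)&(z<.145)&((hsv[...,2]<80)|red)
    hat=near&(z<.112)&(z>.095); hh=(abs(b[...,0])<.07)&(abs(b[...,1])<.1)&(z<.115)&(z>.09)
    Q=b[hh];c=np.linalg.lstsq(np.c_[Q,np.ones(len(Q))],z[hh],rcond=None)[0];print(n,"hatch plane",c)
    q=b[top];print(" red",b[red].mean(0),red.sum(),"top",len(q),cv2.minAreaRect((q*1000).astype(np.float32)))
    m=q.mean(0);u,S,v=np.linalg.svd(q-m);print(" mean",m,"dir",v[0])
E
```

```text
[ 0.37490398 -0.08517534  0.21520178] [-0.12648132 -0.13996557] [-3.720e-01 -2.940e-01  1.698e+00  1.000e-03  1.735e+00 -1.771e+00]
scene hatch plane [0.00026829 0.00146212 0.10501094]
 red [-0.02383212 -0.01886993] 47 top 133 ((-39.47873306274414, 0.39687347412109375), (12.138786315917969, 64.03423309326172), 34.95237350463867)
 mean [-0.038625    0.00125357] dir [-0.56104889  0.82778267]
side hatch plane [-9.46555701e-05  1.27170987e-03  1.06356253e-01]
 red [-0.02925223 -0.02250589] 48 top 84 ((-42.62422561645508, -3.3845596313476562), (9.002023696899414, 65.10421752929688), 36.306419372558594)
 mean [-0.04080686 -0.00609885] dir [ 0.58982005 -0.80753471]
```

View pics/scene9.png

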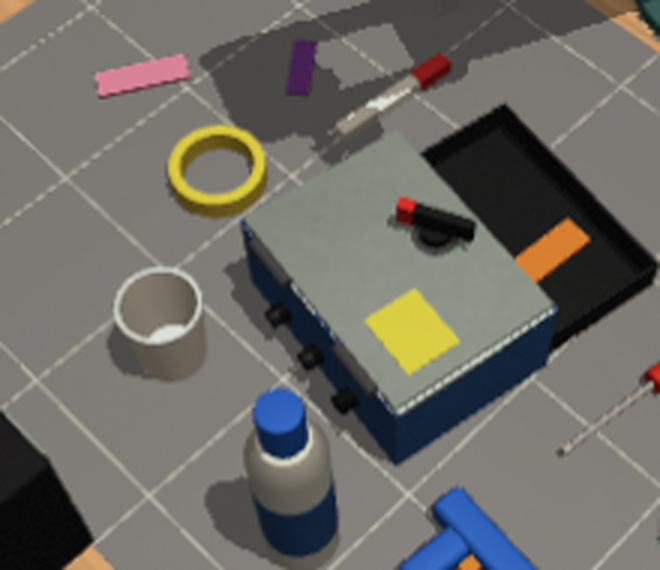

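View pics/side9.png

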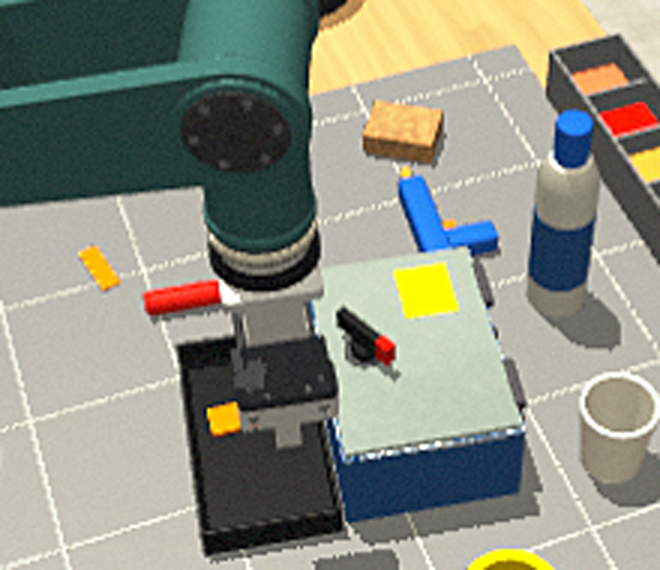

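>>> {"name": "drive_tool", "arguments": {"commands": [[[0, 0.1112, 0.0691, 0], [0, 0.1112, 0.0691, 0], [0, 0.1112, 0.0691, 0], [0, 0.1112, 0.0691, 0], [0, 0.1112, 0.0691, 0], [0, 0, 0, 0.01906], [0, 0, 0, 0.01906], [0, 0, 0, 0.01906], [0, 0, 0, 0.01906], [0, 0, 0, 0.01906], [0, 0, 0, 0.01906], [0, 0, 0, 0.01906], [0, 0, 0, 0.01906], [0, 0, 0, 0], [0, 0, 0, 0]]]}}

```text
time: 18.3
tool_pos: [0.4837, 0.0382, 0.2145]
ee_rot: [-2.396, 1.57, 2.764]
wrist_force: [0.4, 0.3, 0.3]
width: 0.0468
```

```bash
python3 - <<'E'
from snap import *
o=robot.get_obs();p=o["tool_pos"];print(p,w2b(p[:2]),o["joint_positions"].round(3),axes(o).round(3).tolist())
s=go("wrist","10")
K=.128
for a in (p+[0,0,-.08],): print(proj(s,[[*b2w(np.array([-.04,0.])),.139],[*b2w(np.array([-.04+.032*.575,-.032*.818])),.139],[*b2w(np.array([-.04-.032*.575,.032*.818])),.139]]).round(1))
E
```

```text
[0.48367335 0.03822399 0.21453993] [-4.02268949e-02  9.99349116e-05] [-0.038 -0.059  1.501  0.     1.7   -0.485] [[-0.001, 0.902, 0.432], [0.0, 0.432, -0.902], [-1.0, -0.0, -0.0]]
[[320.6 208.6]
 [320.4 246. ]
 [320.8 169.1]]
```

View pics/wrist10.png

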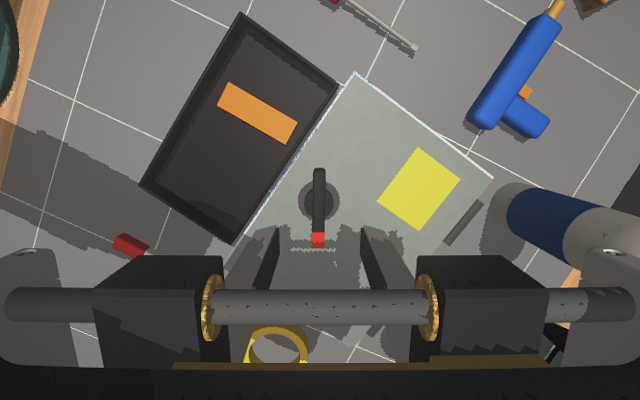

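>>> {"name": "drive_tool", "arguments": {"commands": [[[0.065, 0, 0, 0], [0.065, 0, 0, 0], [0.065, 0, 0, 0], [0.065, 0, 0, 0], [0.065, 0, 0, 0], [0.045, 0, 0, 0], [0, 0, 0, 0], [0, 0, 0, 0]]]}}

```text
time: 19.15
tool_pos: [0.4835, 0.0376, 0.1227]
ee_rot: [1.48, 1.571, 0.352]
wrist_force: [-0.2, 0.5, 0.5]
width: 0.047
```

>>> {"name": "drive_tool", "arguments": {"commands": [[[0, 0, 0, 0], [0, 0, 0, 0], [0, 0, 0, 0], [0, 0, 0, 0], [0, 0, 0, 0], [0, 0, 0, 0], [0, 0, 0, 0], [0, 0, 0, 0]]], "grip": 0}}

```text
time: 19.95
tool_pos: [0.4831, 0.0373, 0.1226]
ee_rot: [-1.395, 1.57, -2.523]
wrist_force: [-1.2, -0.8, 1.3]
width: 0.0096
```

>>> {"name": "drive_tool", "arguments": {"commands": [[[0, 0, 0, 0.014], [0, 0, 0, 0.014], [0, 0, 0, 0.014], [0, 0, 0, 0.014], [0, 0, 0, 0.014], [0, 0, 0, 0.014], [0, 0, 0, 0.014], [0, 0, 0, 0.014], [0, 0, 0, 0.014], [0, 0, 0, 0.014], [0, 0, 0, 0.014], [0, 0, 0, 0.014], [0, 0, 0, 0.014], [0, 0, 0, 0.014], [0, 0, 0, 0.014], [0, 0, 0, 0.014], [0, 0, 0, 0]]]}}

```text
time: 21.65
tool_pos: [0.4841, 0.0371, 0.1227]
ee_rot: [2.16, 1.569, -0.376]
wrist_force: [0.6, -1.7, -0.1]
width: 0.0098
```

```bash
python3 - <<'E'
from snap import *
o=robot.get_obs();p=o["tool_pos"];a=axes(o);print(p,w2b(p[:2]),o["joint_positions"].round(3),o["wrist_force"],o["wrist_torque"],np.degrees(np.arctan2(a[1,1],a[0,1])))
s=go("scene","11",(250,110,400,240),4)
E
```

```text
[0.48406982 0.03707975 0.1226679 ] [-0.03964202 -0.00096044] [-4.000e-02 -2.700e-02  1.653e+00 -1.000e-03  1.514e+00  9.250e-01] [ 0.56839586 -1.73400936 -0.11406947] [-0.40542065 -0.06396093 -0.0302578 ] -55.26420719059445
```

View pics/scene11.png

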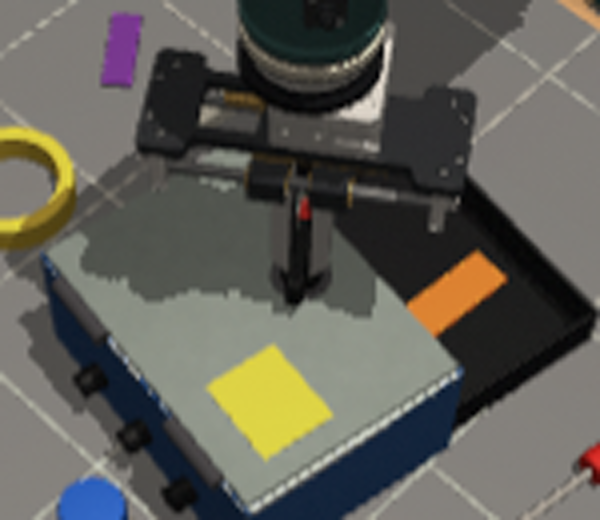

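>>> {"name": "drive_tool", "arguments": {"commands": [[[0, 0, 0, 0.0137], [0, 0, 0, 0.0137], [0, 0, 0, 0.0137], [0, 0, 0, 0.0137], [0, 0, 0, 0.0137], [0, 0, 0, 0.0137], [0, 0, 0, 0.0137], [0, 0, 0, 0.0137], [0, 0, 0, 0.0137], [0, 0, 0, 0], [0, 0, 0, 0]]]}}

```text
time: 22.8
tool_pos: [0.4841, 0.0365, 0.1227]
ee_rot: [2.564, 1.568, -0.744]
wrist_force: [3.1, -5.5, 1.6]
width: 0.0097
```

```bash
python3 - <<'E'
from snap import *
o=robot.get_obs();p=o["tool_pos"];a=axes(o);print(p,w2b(p[:2]),o["joint_positions"].round(3),o["wrist_force"],o["wrist_torque"],np.degrees(np.arctan2(a[1,1],a[0,1])))
E
```

```text
[0.48411639 0.03652898 0.12266498] [-0.03950268 -0.00149533] [-0.04  -0.027  1.653 -0.002  1.513  1.697] [ 3.10920981 -5.49515621  1.55704173] [-0.84743255 -0.40735466 -0.01526258] -99.5303291802473
```

>>> {"name": "drive_tool", "arguments": {"commands": [[[0, 0, 0, 0.004], [0, 0, 0, 0.004], [0, 0, 0, 0.003], [0, 0, 0, 0], [0, 0, 0, 0]]]}}

```text
time: 23.3
tool_pos: [0.4841, 0.0365, 0.1227]
ee_rot: [2.57, 1.568, -0.806]
wrist_force: [2.5, -4.6, -0.4]
width: 0.0094
```

```bash
python3 - <<'E'
from snap import *
o=robot.get_obs();p=o["tool_pos"];a=axes(o);print(p,w2b(p[:2]),o["joint_positions"].round(3),o["wrist_force"],o["wrist_torque"],np.degrees(np.arctan2(a[1,1],a[0,1])))
E
```

```text
[0.48411452 0.03650031 0.12268308] [-0.03949966 -0.0015239 ] [-0.04  -0.027  1.653 -0.002  1.513  1.765] [ 2.49200792 -4.59992706 -0.38044614] [-0.89178157 -0.37720853  0.27247958] -103.43324183463548
```

>>> {"name": "drive_tool", "arguments": {"commands": [[[0, 0, 0, 0], [0, 0, 0, 0], [0, 0, 0, 0], [0, 0, 0, 0], [-0.03, 0, 0, 0], [-0.1, 0, 0, 0], [-0.14, 0, 0, 0], [-0.14, 0, 0, 0], [-0.14, 0, 0, 0], [0, 0, -0.16, 0], [0, 0, -0.16, 0], [0, 0, -0.16, 0], [0, 0, -0.16, 0], [0, 0, 0, 0], [0, 0, 0, 0]]], "grip": 0.45}}

```text
time: 24.8
tool_pos: [0.6388, -0.0002, 0.2587]
ee_rot: [0.013, 1.568, 2.917]
wrist_force: [-1.1, 0.5, -0.5]
width: 0.0423
```

```bash
python3 - <<'E'
from snap import *
o=robot.get_obs();p=o["tool_pos"];print(p,w2b(p[:2]),o["width"],o["wrist_force"])
for n in("scene","side"):
    s=go(n,"12",(180,100,400,290),3)
    w=cloud(s);hsv=cv2.cvtColor(s["pixels"],cv2.COLOR_RGB2HSV).astype(int)
    b=w2b(w[...,:2]);z=w[...,2];near=(abs(b[...,0]+.04)<.045)&(abs(b[...,1])<.045)
    red=near&(z>.112)&(z<.145)&((hsv[...,0]<8)|(hsv[...,0]>172))&(hsv[...,1]>150)
    top=near&(z>.132)&(z<.145)&((hsv[...,2]<80)|red)
    hh=(abs(b[...,0])<.07)&(abs(b[...,1])<.1)&(z<.115)&(z>.09)
    if hh.sum()>20:
        Q=b[hh];print(n,"hatch plane",np.linalg.lstsq(np.c_[Q,np.ones(len(Q))],z[hh],rcond=None)[0])
    if top.sum()>10:
        q=b[top];print(" red",b[red].mean(0),red.sum(),"top",len(q),cv2.minAreaRect((q*1000).astype(np.float32)))
        m=q.mean(0);u,S,v=np.linalg.svd(q-m);print(" mean",m,"dir",v[0])
E
```

```text
[ 6.38811326e-01 -1.73163048e-04  2.58685065e-01] [ 0.11917663 -0.01141741] 0.042333670865442666 [-1.06139862  0.47852354 -0.51812833]
scene hatch plane [0.00093094 0.00188176 0.10501676]
 red [-0.06530313  0.00378538] 43 top 121 ((-39.55323028564453, 0.935889720916748), (12.658185005187988, 64.30062866210938), 89.18587493896484)
 mean [-0.04026424  0.00179513] dir [ 0.99917895 -0.04051442]
side hatch plane [-0.00040755  0.00249446  0.10633388]
 red [-0.06583669 -0.00276391] 40 top 90 ((-42.09001159667969, -3.708134651184082), (11.947434425354004, 63.82065200805664), 85.36946868896484)
 mean [-0.04328354 -0.00322348] dir [-0.99863231  0.05228295]
```

View pics/scene12.png

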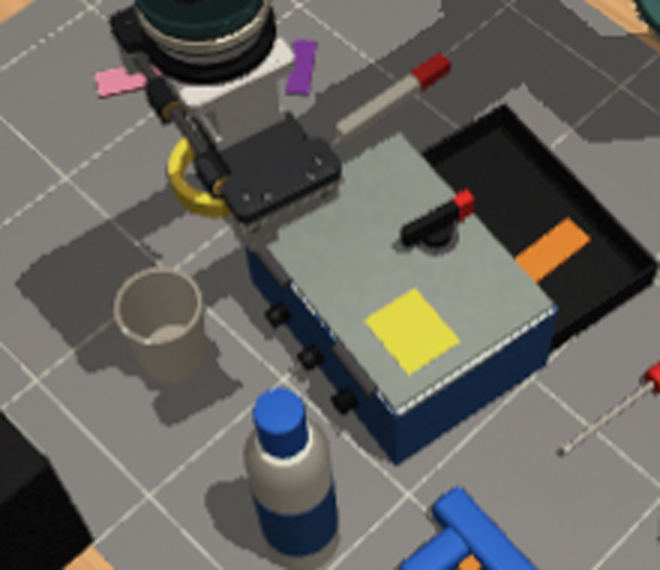

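View pics/side12.png

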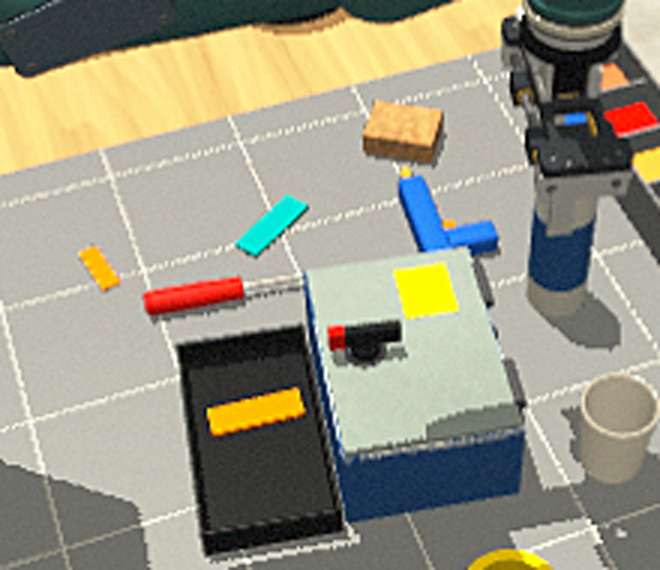

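```bash
python3 -c "
from bench import robot
print(robot.close_job())"
```

```text
the job is handed in; nothing more can be done
None
```

The box is closed up in the order asked, and I handed the job in at about 25 s of the 72 s allowed.

- **Offcut:** I gripped its overhanging end, drew it off the sill and let it go low over the tray, rather than pushing it off. The last pictures show it lying flat in the tray.
- **Hatch:** I pushed it over from behind with the shut fingers and eased it down slowly. A final press held it at 105 mm with the force rising to 13 N. The depth maps put its outer face level at 105–106 mm.
- **Knob:** I pinched the wing and turned it clockwise from about 2.2 rad until the torque rose against the stop. It stayed put after release. The last pictures put the red end facing the front edge, about 0.04–0.05 rad past square, which is where the stop is.
- **Other things:** I saw no contact with them, and those visible in the last pictures look unmoved. I compared them by eye only and took no measurements. The tape is partly out of view in the last pictures.

The two cameras differed by about 1–5 mm on the heights and positions. The tongue itself cannot be seen, so its place behind the frame is inferred from the wing angle.

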